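Burnish the crest of a body panel on a free-rolling spring fixture

TASK

Take the ball roller out of its red holder, set its ball on the green dot of the orange panel with the carriage where it stands parked, pause a second, and run it slowly (about 20 mm a second) along the white crest line to the black dot in one unbroken pass, with a push of 5 to 13 N all the way (the sprung panel sinks 13 to 67 mm). The carriage has no brake: by leaning the ball a little to either side of the crest, steer it during the pass to mid travel (pointer over the yellow patch), never let it run to an end stop, and stay on the black dot for three seconds or more with the carriage nearly still over the patch; gripper and arm never touch the fixture. Then lift the roller clear above the panel and finish still holding it upright in the air, the carriage left practically at rest near the middle and the other things on the bench undisturbed.

Things in the scene. Friction and masses are not known exactly. Their poses are not given: they have to be found in the camera images.
- station: fixed base of the panel fixture: steel plate 260 x 500 mm with two round rails along its own y between two blue end blocks; on the edge nearer the robot a yellow patch 60 mm long marks mid travel. Origin: underside centre, on the table; x and y are the directions of the panel
- carriage (a joint): carriage on the rails, m along the station's +y, 0 = mid travel (red pointer over the middle of the yellow patch), parked on the + side, rubber stops at -0.13 and +0.13. No brake, no centring spring, rolls almost without friction (nominal drag 0.015 N + 2 N s/m). Moving mass with bed and panel nominally 6 kg (the carriage's own 4.5 kg may be 0.75 to 1.3 times that).
- bed (a joint): spring bed with the panel on the carriage, m of sinking, straight down; 0 = fully up (as it stands alone), bottoms at 0.078. It sinks under a push by (force - 3 N) / (150 N/m): 5 N at 0.013, 9 N at 0.040, 13 N at 0.067; own mass 1.5 kg, damping 12 N s/m
- crest0 (a point): point 0 on the crest line of the orange panel, -80 mm from the panel's middle along its x; start mark, green dot of 18 mm, at the end nearer the robot; axes parallel to the fixture's (z up); moves with the panel
- crest1 (a point): point 1 on the crest line of the orange panel, -40 mm from the panel's middle along its x; on the white line; axes parallel to the fixture's (z up); moves with the panel. Across y the panel falls away on both sides of the crest as an arc of radius 500 mm, to 85 mm either side; along x it reaches -105 to 105 mm
- crest2 (a point): point 2 on the crest line of the orange panel, 0 mm from the panel's middle along its x; on the white line, the panel's middle, 188 mm above the table with the bed up. Seen from here the crest runs (mm) y = 18 sin(180 deg * x / 100), z = -12 (x/100)^2; axes parallel to the fixture's (z up); moves with the panel
- crest3 (a point): point 3 on the crest line of the orange panel, 40 mm from the panel's middle along its x; on the white line; axes parallel to the fixture's (z up); moves with the panel. Pressed beside the crest, the slope drives the carriage away from the ball: sideways force on the carriage = -push * (y of ball centre - y of crest there) / 526 mm
- crest4 (a point): point 4 on the crest line of the orange panel, 80 mm from the panel's middle along its x; end mark, black dot of 18 mm, at the far end; axes parallel to the fixture's (z up); moves with the panel
- roller: ball roller, loose hand tool upright in the holder, 134 mm tall, 0.3 kg. Origin: its lowest point; z up the tool. From below: free-turning white ball of 52 mm diameter, rolling every way with a small drag (0.1 to 0.4 N), steel neck, round collar of 72 mm diameter at 66 to 74 mm, square blue handle 28 x 28 mm at 74 to 134 mm, sides along the tool's x and y; grip it there from above
- ball_centre (a point): centre of the roller's ball (radius 26 mm), 26 mm above the tool's lowest point
- holder: fixed red stand 120 x 120 mm; top plate at 79 to 91 mm height with a 59 mm hole, in which the roller hangs by its collar (lowest point 25 mm above the table); lift the roller straight up by 75 mm or more to free it. Origin: underside centre
- sprayer: white trigger spray bottle, blue head, 210 mm tall, 76 mm diameter, right of the holder; bystander
- primer: white-labelled steel can, 80 mm diameter, 100 mm tall, between the holder and the robot; bystander
- tape: yellow roll of masking tape, 100 mm diameter, 36 mm high, behind the fixture; bystander
- sandblock: hand sanding block, 120 x 65 x 40 mm, behind the fixture; bystander
Things that resemble listed ones, but are neither listed nor needed, are in the scene too. Leave any purple look-alike of the roller alone.

How it is judged:
By the outcome, as a careful person would: the job done as asked, in the order asked, and still so for the second after the job is handed in, while the arm keeps its last pose, push and grip.
It also fails if it takes over 67 s, if anything falls off the work surface, if the arm or the gripper's body presses on something with over 40 N, if the wrist force passes 120 N, or if a joint passes its speed limit or range.

ROBOT

A 6-joint arm with a two-finger parallel gripper is mounted at the origin on the work surface. World frame = base frame: x ahead of the robot, y to its left, z up, the work surface at z = 0. Lengths are in m, angles in rad, forces in N, time in s.
With the tool pointing down it reaches from about 0.275 to 0.875 m from the base axis. Payload 12.5 kg.
Tool frame: the origin (TCP) lies at the very end of the fingers, on their centre line; the grasp point (between the pads) lies 19 mm behind it; z points along the fingers, y is the line along which they close (so a half turn about z gives the same grasp; the last joint's range is limited). The gripper opens to 85 mm and grips with 20 to 120 N. Pads are 22 mm wide; open, the fingers measure 114 mm over their backs; the gripper's body (76 mm by 85 mm) begins 54 mm behind the grasp point. The pads swing forward as they close: fully open they stand 13 mm farther back than shut.
Start: joints at [-1.306, 0.351, 1.652, -0, 1.139, -0.085], TCP at [0.189, -0.517, 0.231] pointing down, gripper open.
Joint ranges: [-2.75, 2.75], [-0.79, 2.1], [0.01, 2.65], [-1.57, 4.71], [0.07, 3.14], [-2.87, 2.87]. Speed limits (rad/s): [2.22, 2.22, 2.79, 3.14, 3.14, 3.14].

INTERFACE

Orientations are given as a 3x3 rotation matrix whose columns are the frame's x, y, z axes.
In Python, from bench import manip gives the robot as it stands. Calls block until the motion is done:
- manip.move_ptp(position, orientation): joint-space move of the TCP to a pose.
- manip.move_l(position, attitude=None, max_speed=0.15): straight line of the TCP; attitude=None keeps the orientation; max_speed is the mean speed in m/s.
- manip.move_j(angles): joint-space move.
- manip.set_gripper(opening, effort=None): opening from 0.0 (shut) to 1.0 (fully open); effort is the grip in N (None keeps the last); returns when the fingers have stopped.
- manip.dwell(seconds).
- manip.inverse_kinematics(position, orientation): joint angles nearest the present ones, or None.
- manip.grab_frame(name): name is "side" or "top" or "wrist"; returns (picture, depth): 480x640x3 uint8, red, green, blue; 480x640 float32, m along the optical axis (not along the pixel's ray), 0 where there is no reading.
- manip.get_calibration(name): a dict with "camera_matrix" (3x3 intrinsics, pixels), "R" (3x3) and "t" (3): a world point X has camera coordinates R X + t. Camera axes: x right, y down, z forward; pixel columns grow to the right and rows downward; lengths in m; the calibration is good to about 2 mm. A picture is of the moment at which its call begins: read the wrist's pose just before it. get_calibration takes no time and is no camera call; for the wrist camera it gives the pose at the moment of the call.
A pose or a line that the arm cannot do raises manip.Unreachable and nothing moves.
- manip.sign_off(): hands the job in; it is judged then, once.
Trained networks look in the newest picture that a camera, given by its name, has taken for a name from the list of things; names that differ only in an ending like _2 or _b are one class to them, and where a whole thing is asked for, a point or a joint stands for the part that bears it (a point fixed in the world has none). Each returns a list of dicts, best first, with "confidence" (0 to 1); they miss things now and then, are a little off and sometimes report something else, mostly with a low value. They report only what shows in the picture. A call takes as long as a camera call. They do not tell look-alikes from the thing itself.
- manip.look_for(camera, name): "at" ([x, y, z] in m, in world coordinates, good to about 4 mm: the middle of the surface that is visible of it).
Readings, each from a call of its own:
- manip.current_time(): time.
- manip.current_qpos(): joint angles.
- manip.current_joint_vel(): joint speeds.
- manip.current_joint_torque(): joint torques, N m.
- manip.current_ee_pos(): TCP position.
- manip.current_tcp_rot(): TCP orientation.
- manip.current_force(): force on the tool from outside, world axes, zero at the start.
- manip.current_ft_torque(): the same for the moment, N m.
- manip.current_grip_width(): opening from 0.0 (shut) to 1.0 (fully open).
- manip.current_grip_force(): force on a finger pad.
Only numpy, scipy, OpenCV 4.12 (cv2) and the standard library are available. Lean on these libraries where they do the work, as an engineer would, in place of code of your own. Each camera call takes 0.05 s, during which the arm holds its last target. There are 200 camera calls.

## Working session

There is one attempt and no reset: what is moved stays moved. The work goes in short steps, each a Python script; the robot and the scene stay as the last script left them, time stands still between calls to the robot, and variables do not carry over. Pictures are saved under pics/ and viewed, at most 10 in all, crops included, and the job is handed in when it is done.

```bash
ls; mkdir -p pics
python3 - <<'E'
from bench import manip
import cv2,numpy as np
print(manip.current_time())
for c in ["side","top"]:
    p,d=manip.grab_frame(c); cv2.imwrite(f"pics/{c}0.png",p[:,:,::-1]); np.save(f"pics/{c}0.npy",d)
    k=manip.get_calibration(c); print(c,k)
    for n in ["station","carriage","roller","holder","sprayer","primer","tape","sandblock","crest0","crest2","crest4"]:
        print(n,[(np.round(r["at"],3).tolist(),round(r["confidence"],2)) for r in manip.look_for(c,n)])
print(manip.current_time())
E
```

```text
pics
0.0
side {'camera_matrix': array([[542.15619608,   0.        , 312.75828422],
       [  0.        , 542.15619608, 236.79343252],
       [  0.        ,   0.        ,   1.        ]]), 'R': array([[ 0.90763342, -0.4191248 , -0.02315136],
       [-0.22507394, -0.43937031, -0.86965249],
       [ 0.3543209 ,  0.79453643, -0.49312124]]), 't': array([-0.57614343,  0.13079965,  1.33381457])}
station [([0.505, 0.067, 0.053], 0.96), ([0.314, -0.404, 0.074], 0.59)]
carriage [([0.511, 0.11, 0.075], 0.86), ([0.446, -0.37, 0.098], 0.57)]
roller [([0.57, -0.445, 0.076], 0.86), ([0.599, -0.308, 0.078], 0.7), ([0.445, -0.372, 0.102], 0.68)]
holder [([0.789, -0.142, 0.022], 0.65), ([0.42, -0.377, 0.062], 0.62)]
sprayer [([0.438, -0.591, 0.154], 0.92), ([0.516, 0.105, 0.18], 0.61)]
primer [([0.313, -0.408, 0.072], 0.72)]
tape [([0.79, -0.144, 0.026], 0.97), ([0.516, 0.1, 0.182], 0.52)]
sandblock [([0.772, 0.012, 0.025], 0.91), ([0.512, 0.106, 0.182], 0.34)]
crest0 [([0.516, 0.104, 0.177], 0.97)]
crest2 [([0.516, 0.104, 0.177], 0.97)]
crest4 [([0.516, 0.104, 0.177], 0.97)]
top {'camera_matrix': arra
[... 240 characters left out ...]
.1857799 ],
       [ 0.18598235, -0.01696218, -0.98240666]]), 't': array([-0.22065635,  0.55240019,  1.13931566])}
station [([0.519, 0.079, 0.058], 0.97)]
carriage [([0.521, 0.136, 0.182], 0.73), ([0.45, -0.354, 0.1], 0.65), ([0.518, 0.127, 0.181], 0.59)]
roller [([0.447, -0.349, 0.1], 0.85), ([0.572, -0.431, 0.073], 0.78), ([0.602, -0.293, 0.076], 0.62)]
holder [([0.44, -0.342, 0.092], 0.68)]
sprayer [([0.432, -0.556, 0.149], 0.92), ([0.522, 0.138, 0.182], 0.26)]
primer [([0.326, -0.368, 0.1], 0.59)]
tape [([0.794, -0.138, 0.037], 0.77)]
sandblock [([0.777, 0.023, 0.04], 0.57)]
crest0 [([0.52, 0.139, 0.182], 0.8)]
crest2 [([0.52, 0.139, 0.182], 0.8)]
crest4 [([0.52, 0.139, 0.182], 0.8)]
1.2
```

View pics/top0.png

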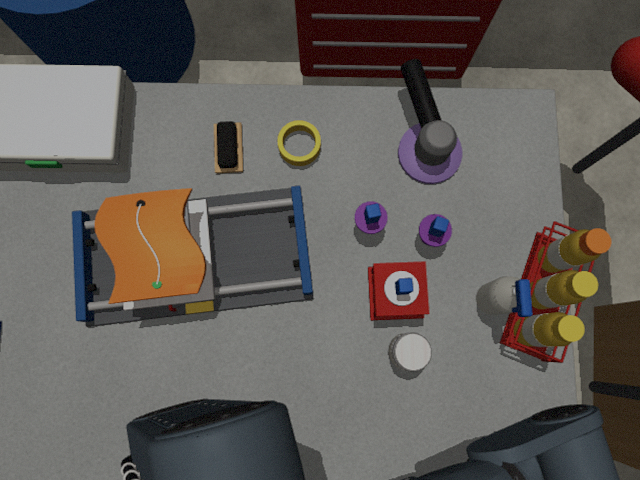

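View pics/side0.png

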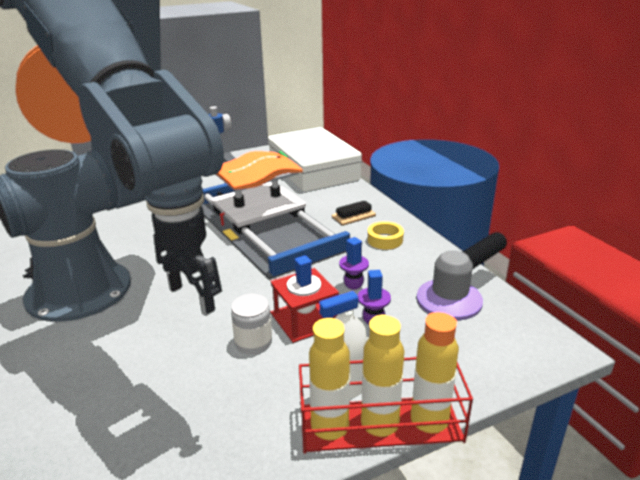

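```bash
cat > h.py <<'E'
import cv2,numpy as np
def deproj(k,d,mask):
    v,u=np.nonzero(mask&(d>0)); z=d[v,u]; K=k["camera_matrix"]
    c=np.c_[(u-K[0,2])/K[0,0]*z,(v-K[1,2])/K[1,1]*z,z]
    return (c-k["t"])@k["R"], np.c_[u,v]
def hsv(p): return cv2.cvtColor(p,cv2.COLOR_RGB2HSV).astype(int)
def inr(h,lo,hi): return np.all((h>=lo)&(h<=hi),axis=2)
E
python3 - <<'E'
from bench import manip
from h import *
p=cv2.imread("pics/top0.png")[:,:,::-1].copy(); d=np.load("pics/top0.npy"); k=manip.get_calibration("top"); H=hsv(p)
C=-k["R"].T@k["t"]; print("cam",C)
def box(x0,x1,y0,y1):
    m=np.zeros(d.shape,bool); m[y0:y1,x0:x1]=1; return m
def rep(n,m):
    X,uv=deproj(k,d,m)
    print(n,len(X),uv.mean(0).round(1),X.mean(0).round(4),"med z",np.median(X[:,2]).round(4),"std",X.std(0).round(4)); return X
pan=box(90,215,180,312)
rep("green",pan&inr(H,(50,120,80),(80,255,255)))
rep("black",box(130,152,195,212)&(H[:,:,2]<60))
W=rep("white",pan&box(138,165,205,283)&(H[:,:,1]<110)&(H[:,:,2]>150))
O=rep("orange",pan&inr(H,(5,150,120),(18,255,255)))
np.save("O.npy",O);np.save("W.npy",W)
rep("yellow",box(180,220,295,318)&inr(H,(20,150,80),(32,255,255)))
rep("red",box(160,185,300,318)&inr(H,(0,150,80),(6,255,255)))
blue=inr(H,(100,120,40),(125,255,255))
for n,b in [("blkL",box(70,95,205,330)),("blkR",box(288,316,180,302))]:
    X,_=deproj(k,d,b&blue); t=X[X[:,2]>np.percentile(X[:,2],90)-0.008]
    r=cv2.minAreaRect((t[:,:2]*1000).astype(np.float32)); print(n,t.mean(0).round(4),len(t),r)
X,_=deproj(k,d,box(385,420,270,305)&blue); t=X[X[:,2]>X[:,2].max()-0.012]
print("handle",t.mean(0),cv2.minAreaRect((t[:,:2]*1000).astype(np.float32)),X[:,2].max())
red=box(360,435,255,325)&inr(H,(0,150,60),(8,255,255)); X,_=deproj(k,d,red); t=X[(X[:,2]>.08)&(X[:,2]<.1)]
print("holder",cv2.minAreaRect((t[:,:2]*1000).astype(np.float32)),t[:,2].mean())
w=rep("collar",box(383,418,270,305)&(H[:,:,1]<60)&(H[:,:,2]>150))
E
```

```text
cam [ 0.33293109 -0.19419273  1.2261001 ]
green 35 [156.6 284.7] [0.4434 0.1208 0.18  ] med z 0.1799 std [0.003  0.0045 0.0021]
black 31 [140.5 202.7] [0.6036 0.1629 0.1807] med z 0.1805 std [0.0028 0.0046 0.0015]
white 155 [149.6 247.7] [0.5141 0.1375 0.1857] med z 0.186 std [0.0397 0.0174 0.0028]
orange 8989 [149.5 245.3] [0.5199 0.1398 0.1801] med z 0.181 std [0.0586 0.053  0.0097]
yellow 271 [199.  306.8] [0.4136 0.0754 0.0127] med z 0.0127 std [0.0067 0.0169 0.0025]
red 3 [169.7 307.3] [0.409  0.1275 0.0559] med z 0.0548 std [0.0026 0.0014 0.0018]
blkL [0.4955 0.3266 0.0551] 1059 ((497.90924072265625, 327.09942626953125), (236.86056518554688, 23.592700958251953), 7.742687225341797)
blkR [ 0.5592 -0.1475  0.0556] 973 ((561.517822265625, -147.22279357910156), (237.18772888183594, 20.800010681152344), 7.665737628936768)
handle [ 0.45089063 -0.35668659  0.15838666] ((451.1153259277344, -356.8728942871094), (25.818849563598633, 25.615205764770508), 6.4289350509643555) 0.16301335285914928
holder ((451.5256042480469, -357.5987854003906), (108.84336853027344, 109.0870361328125), 2.8658835887908936) 0.09065579790120736
collar 524 [399.6 286.9] [ 0.4533 -0.3539  0.0989] med z 0.0989 std [0.0203 0.0204 0.0033]
```

Run:
```python
from bench import manip
from h import *
print(manip.current_tcp_rot().round(3).tolist())
def R(a): # tool down, yaw a of tool x
    c,s=np.cos(a),np.sin(a); return np.array([[c,s,0],[s,-c,0],[0,0,-1.]])
for a in np.radians([6.4,96.4,-83.6,-173.6]):
    out=[]
    for p in [[.451,-.357,.25],[.4434,.12,.28],[.6036,.16,.24]]:
        q=manip.inverse_kinematics(p,R(a)); out.append(None if q is None else np.round(q,2).tolist())
    print(np.degrees(a),out)
k=manip.get_calibration("wrist"); print((-k["R"].T@k["t"]-manip.current_ee_pos()).round(3),k["R"].round(3).tolist())
```

```text
[[0.939, 0.343, -0.0], [0.343, -0.939, -0.0], [-0.0, 0.0, -1.0]]
6.4 [[-0.75, 0.38, 1.56, -0.0, 1.2, 0.71], [0.16, 0.13, 1.81, -0.0, 1.2, 1.62], [0.18, 0.48, 1.44, -0.0, 1.23, 1.64]]
96.4 [[-0.75, 0.38, 1.56, -0.0, 1.2, -0.86], [0.16, 0.13, 1.81, -0.0, 1.2, 0.05], [0.18, 0.48, 1.44, -0.0, 1.23, 0.07]]
-83.6 [[-0.75, 0.38, 1.56, -0.0, 1.2, 2.28], None, None]
-173.6 [[-0.75, 0.38, 1.56, -0.0, 1.2, -2.43], [0.16, 0.13, 1.81, -0.0, 1.2, -1.52], [0.18, 0.48, 1.44, -0.0, 1.23, -1.5]]
[0.074 0.027 0.144] [[0.342, -0.94, -0.0], [-0.892, -0.325, 0.313], [-0.294, -0.107, -0.95]]
```

```bash
cat >> h.py <<'E'
def R(a):
    c,s=np.cos(a),np.sin(a); return np.array([[c,s,0],[s,-c,0],[0,0,-1.]])
def wcal(manip): return manip.get_calibration("wrist")
E
python3 - <<'E'
from bench import manip
from h import *
t0=manip.current_time()
manip.move_ptp([.451,-.357,.23],R(np.radians(96.4))); print(manip.current_time()-t0)
manip.set_gripper(1.0,100)
k=manip.get_calibration("wrist"); p,d=manip.grab_frame("wrist"); H=hsv(p)
cv2.imwrite("pics/w1.png",p[:,:,::-1])
print(k["camera_matrix"][0,0])
X,_=deproj(k,d,inr(H,(100,120,40),(125,255,255))); X=X[np.hypot(X[:,0]-.451,X[:,1]+.357)<.04]
t=X[X[:,2]>.150]; print(len(t),t.mean(0),cv2.minAreaRect((t[:,:2]*1000).astype(np.float32)))
X,_=deproj(k,d,(H[:,:,1]<60)&(H[:,:,2]>120)); X=X[(np.hypot(X[:,0]-.451,X[:,1]+.357)<.05)&(abs(X[:,2]-.099)<.006)]
print("collar",len(X),X.mean(0),cv2.minEnclosingCircle((X[:,:2]*1000).astype(np.float32)))
print(manip.current_time(),manip.current_force())
E
```

```text
1.175
350.03336986695604
1732 [ 0.44951221 -0.3540793   0.15953344] ((449.6831359863281, -355.6042785644531), (27.30099105834961, 27.17662811279297), 4.006900310516357)
collar 3531 [ 0.44882423 -0.34729966  0.1001993 ] ((449.9427490234375, -356.0166320800781), 35.579349517822266)
2.6417 [ 0.1681983  -0.48570501 -0.3536325 ]
```

View pics/w1.png

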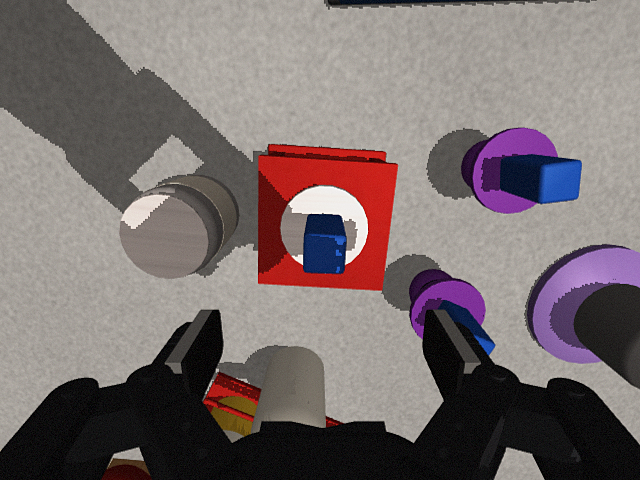

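Run:
```python
from bench import manip
from h import *
A=R(np.radians(94)); x,y=.4497,-.3560
manip.move_l([x,y,.111],A,0.12)
print(manip.current_force().round(2))
manip.set_gripper(0.0,100); print(manip.current_grip_width(),manip.current_grip_force(),manip.current_force().round(2))
manip.move_l([x,y,.225],None,0.12)
print(manip.current_grip_width(),manip.current_force().round(2))
manip.move_l([x,y,.345],None,0.25)
manip.move_l([.43,.11,.345],R(np.radians(97.6)),0.25)
manip.dwell(.3)
print(manip.current_force().round(2),manip.current_ft_torque().round(3),manip.current_ee_pos().round(4))
k=manip.get_calibration("wrist"); p,d=manip.grab_frame("wrist"); np.save("pics/w2.npy",d)
np.savez("pics/w2k.npz",**k)
cv2.imwrite("pics/w2.png",p[:,:,::-1])
p2,d2=manip.grab_frame("side"); cv2.imwrite("pics/s2.png",p2[:,:,::-1]);np.save("pics/s2.npy",d2)
p2,d2=manip.grab_frame("top"); cv2.imwrite("pics/t2.png",p2[:,:,::-1]);np.save("pics/t2.npy",d2)
print(manip.current_time())
```

```text
[ 0.34  0.53 -0.01]
0.3151418254965007 99.09037828445435 [0.53 0.42 4.65]
0.319462868935794 [-0.74  0.72 -3.25]
[-0.1  -0.28 -3.05] [0.017 0.026 0.029] [0.43   0.1098 0.345 ]
8.55
```

View pics/w2.png

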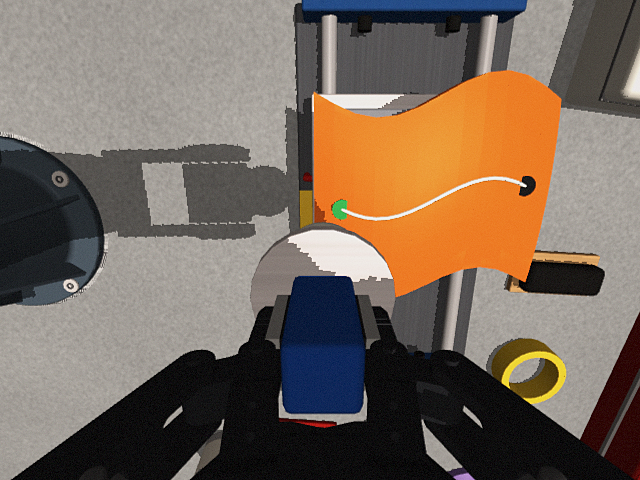

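View pics/s2.png

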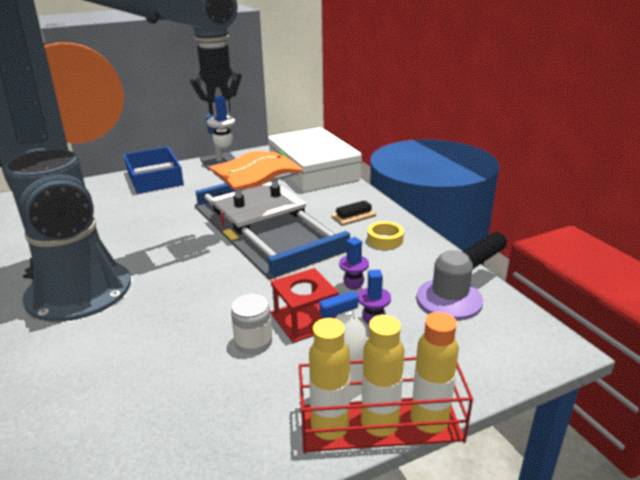

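```bash
cat >> h.py <<'E'
def yc(x): return 0.018*np.sin(np.pi*x/0.1)
def masks(p):
    H=hsv(p); O=inr(H,(5,140,60),(19,255,255))
    g=inr(H,(50,100,60),(85,255,255)); w=(H[:,:,1]<110)&(H[:,:,2]>110)
    near=cv2.morphologyEx(O.astype(np.uint8),cv2.MORPH_CLOSE,np.ones((15,15)))>0
    near=cv2.erode(near.astype(np.uint8),np.ones((5,5)))>0
    return O,g&near,w&near,(H[:,:,2]<60)&near
E
python3 - <<'E'
from h import *
from bench import manip
from scipy.optimize import least_squares
for n,kk in [("w2",dict(np.load("pics/w2k.npz"))),("top0",manip.get_calibration("top")),("t2",manip.get_calibration("top")),("s2",manip.get_calibration("side"))]:
    p=cv2.imread(f"pics/{n}.png")[:,:,::-1].copy(); d=np.load(f"pics/{n}.npy")
    O,g,w,b=masks(p); Xo,_=deproj(kk,d,O); Xg,_=deproj(kk,d,g); Xw,_=deproj(kk,d,w);Xb,_=deproj(kk,d,b)
    sel=lambda X:X[(X[:,2]>.155)&(X[:,2]<.2)&(np.hypot(X[:,0]-.5235,X[:,1]-.142)<.16)]
    Xo,Xg,Xw,Xb=map(sel,(Xo,Xg,Xw,Xb)); print(n,len(Xo),len(Xg),len(Xw),len(Xb))
    if len(Xg)>3:print(" g",np.median(Xg,0).round(4))
    if len(Xb)>3:print(" b",np.median(Xb,0).round(4))
    # fit surface+line: params mx,my,yaw,z0
    def loc(X,P):
        c,s=np.cos(P[2]),np.sin(P[2]); D=X[:,:2]-P[:2]; return D[:,0]*c+D[:,1]*s,-D[:,0]*s+D[:,1]*c
    L=np.vstack([Xw,Xg,Xb])
    def res(P):
        x,y=loc(L,P); return y-yc(x)
    def both(P):
        r=list(res(P)/.002)
        if len(Xg)>3 and len(Xb)>3: 
            r+=list((loc(np.median(Xg,0)[None],P)[0]+.08)/.0003)+list((loc(np.median(Xb,0)[None],P)[0]-.08)/.0003)
        return r
    s=least_squares(both,[.5235,.142,.13],loss="soft_l1"); P=s.x
    x,y=loc(Xo,P); u=y-yc(x); zz=Xo[:,2]+12e-3*(x/.1)**2
    A=np.c_[np.ones_like(x),u,x,u*u]; co=np.linalg.lstsq(A,zz,rcond=None)[0]
    print(" P",P.round(4),np.degrees(P[2]).round(2),"rms",np.std(res(P)).round(4),"x rng",np.percentile(x,[.5,99.5]).round(4),"u rng",np.percentile(u,[.5,99.5]).round(4),"surf z0,su,sx",co.round(4))
E
```

```text
w2 38326 217 694 209
 g [0.4421 0.123  0.1822]
 b [0.6018 0.1648 0.1822]
 P [0.5219 0.1437 0.1339] 7.67 rms 0.0032 x rng [-0.1033  0.1041] u rng [-0.084   0.0844] surf z0,su,sx [ 1.8920e-01 -1.5000e-03  3.0000e-04 -1.0368e+00]
top0 9098 40 198 31
 g [0.4429 0.1209 0.18  ]
 b [0.6034 0.1622 0.1805]
 P [0.5235 0.1422 0.1342] 7.69 rms 0.0029 x rng [-0.1043  0.1034] u rng [-0.0855  0.0835] surf z0,su,sx [ 0.1873 -0.0018  0.002  -1.0219]
t2 6297 0 169 30
 b [0.6036 0.1632 0.1806]
 P [0.524  0.1424 0.1321] 7.57 rms 0.0024 x rng [-0.1045  0.1032] u rng [-0.0861  0.0759] surf z0,su,sx [ 1.872e-01 -2.400e-03  4.000e-04 -9.967e-01]
s2 1812 0 85 0
 P [0.5228 0.1429 0.1257] 7.2 rms 0.0041 x rng [-0.1056  0.1035] u rng [-0.088   0.0807] surf z0,su,sx [ 0.19    0.0176  0.0039 -1.5581]
```

```bash
cat > ctl.py <<'E'
import numpy as np
from h import yc
F=8.5; M=6.0; D=0.2; DT=.35
def acc(q,v,x,y,vx,vy,F=F,M=M,D=D):
    """carriage acceleration; ball centre (x,y), ball velocity, station frame"""
    rel=vy-v; n=np.hypot(vx,rel)+.003
    return (-F*(y-q-yc(x))/.526-2*v-.015*np.tanh(v/.001)+D*rel/n)/M
def simulate(q,v,d,b0,b1,T,Th,**k):
    """hold Th at b0 then move to b1 in T"""
    h=.01
    for i in range(int(round((T+Th)/h))):
        s=np.clip((i*h-Th)/T,0,1); w=s*s*(3-2*s); ds=(6*s*(1-s)/T) if i*h>=Th else 0
        b=b0+(b1-b0)*w; bv=(b1-b0)*ds
        a=acc(q,v,b[0],b[1],bv[0],bv[1],**k)+d
        v+=a*h; q+=v*h
    return q,v
class Ctl:
    def __init__(s,q): s.q,s.v,s.d=q,0.,0.; s.e=0.
    def correct(s,qm):
        r=qm-s.q; s.q+=.6*r; s.v+=.7*r; s.d=np.clip(s.d+.25*r,-.03,.03); return r
    def plan(s,b0,x1,qr,vr,ar,T,Th,emax=.010,kp=1.0,kd=2.0):
        ad=ar+kd*(vr-s.v)+kp*(qr-s.q)
        vx=(x1-b0[0])/T; vy=s.v+(yc(x1)-yc(b0[0]))/T; rel=vy-s.v; 
        # drag of the ball along the relative path plus that of a moving carriage
        n=np.hypot(vx,rel)+.003
        e=-(.526/F)*(M*(ad-s.d)+2*s.v-D*rel/n)
        e=float(np.clip(np.clip(e,s.e-.006,s.e+.006),-emax,emax))
        qp=s.q+s.v*(T+Th); b1=np.array([x1,qp+yc(x1)+e])
        for _ in range(2):
            qp,vp=simulate(s.q,s.v,s.d,b0,b1,T,Th); b1=np.array([x1,qp+yc(x1)+e])
        s.e=e; s.q,s.v=qp,vp
        return b1
def ref(t,q0,T=7.0):
    if t>=T: return 0.,0.,0.
    s=t/T; p=np.pi/T
    return q0*(1+np.cos(np.pi*s))/2,-q0*p*np.sin(np.pi*s)/2,-q0*p*p*np.cos(np.pi*s)/2
E
cat > sim.py <<'E'
from ctl import *
rng=np.random.default_rng(0); bad=0; worst=[]
for tr in range(200):
    k=dict(F=8.5*rng.uniform(.9,1.1),M=1.5+4.5*rng.uniform(.75,1.3),D=rng.uniform(.1,.4))
    q,v=.054,0.; bias=rng.uniform(-.002,.002); c=Ctl(q); b=np.array([-.08,q+yc(-.08)+rng.uniform(-.001,.001)])
    q,v=simulate(q,v,0,b,b,1.,.0,**k); E=[];t=0;Q=[]
    for i in range(24+12):
        c.correct(q+bias+rng.normal(0,.0007)); x1=min(.08,-.08+(i+1)*.16/24)
        b1=c.plan(b,x1,*ref(t+.35,.054),.3,.05,emax=.010 if i<22 else .006)
        q,v=simulate(q,v,0,b,b1,.3,.05,**k); b=b1; t+=.35; E.append(b[1]-q-yc(b[0])); Q.append((q,v))
    Q=np.array(Q); worst.append([np.abs(E).max(),np.abs(Q[24:,0]).max(),np.abs(Q[24:,1]).max(),abs(Q[-1,0]),abs(Q[-1,1])])
w=np.array(worst); print(np.percentile(w,[50,90,100],axis=0).round(4))
E
python3 sim.py
```

```text
[[0.0103 0.0143 0.0162 0.0091 0.0089]
 [0.0126 0.0318 0.0249 0.0287 0.0181]
 [0.0142 0.1223 0.0349 0.1223 0.0293]]
```

```bash
cat >> h.py <<'E'
YAW=np.radians(7.65); S0=np.array([.5225,.1432]); QP=.0535   # panel middle as parked, at carriage QP
ex=np.array([np.cos(YAW),np.sin(YAW)]); ey=np.array([-np.sin(YAW),np.cos(YAW)])
ORG=S0-QP*ey
def toS(X): D=X[:,:2]-ORG; return D@ex,D@ey
def toW(b): return ORG+b[0]*ex+b[1]*ey
def measure(p,d,k,sink,q0):
    O,g,w,b=masks(p); out=[]
    X,_=deproj(k,d,O); x,y=toS(X); u=y-yc(x); zs=.188-.12*x*x/.1-sink
    ok=(abs(x)<.095)&(abs(u-q0)<.12)&(X[:,2]>zs-.03)&(X[:,2]<zs+.015); x,u=x[ok],u[ok]
    bi=np.floor((x+.095)/.005).astype(int); e=[np.percentile(u[bi==i],99.5) for i in range(38) if (bi==i).sum()>80]
    e=[a for a in e if abs(a-.084-q0)<.03]; edge=np.median(e)-.0840 if e else np.nan
    X,_=deproj(k,d,w|g); x,y=toS(X); zs=.188-.12*x*x/.1-sink
    u=(y-yc(x))[(abs(X[:,2]-zs)<.012)&(abs(x)<.09)]; u=u[abs(u-q0)<.02]
    return edge,len(e),(np.median(u) if len(u)>30 else np.nan),len(u)
E
python3 - <<'E'
from h import *
d=np.load("pics/w2.npy"); p=cv2.imread("pics/w2.png")[:,:,::-1].copy()
k=dict(np.load("pics/w2k.npz")); print(measure(p,d,k,0,.0535))
# station centre from wrist view: yellow patch, collar centre vs TCP
H=hsv(p); X,_=deproj(k,d,inr(H,(22,150,60),(32,255,255))); X=X[(X[:,2]<.04)&(X[:,0]<.47)]; x,y=toS(X); print("yellow y",y.min(),y.max(),np.percentile(y,[1,99]),x.mean())
X,_=deproj(k,d,(H[:,:,1]<60)&(H[:,:,2]>70)); X=X[(abs(X[:,2]-.333)<.004)&(np.hypot(X[:,0]-.43,X[:,1]-.11)<.06)]; print("collar",len(X),np.median(X,0),cv2.minEnclosingCircle((X[:,:2]*1000).astype(np.float32)))
X,_=deproj(k,d,inr(H,(100,120,30),(125,255,255))); X=X[(X[:,2]>.385)&(X[:,2]<.4)]; print("handle",len(X),X.mean(0) if len(X) else 0,X.min(0),X.max(0))
E
```

```text
(np.float64(0.054553452672582395), 38, np.float64(0.05414694300033613), 910)
yellow y -0.019566576679866172 0.032640612784543076 [-0.01805416  0.03191787] -0.1216646091801919
collar 7211 [0.42536815 0.12716534 0.33372805] ((428.7671203613281, 109.60576629638672), 35.965919494628906)
handle 6496 [0.42816474 0.11304577 0.39274242] [0.41344812 0.09524952 0.38500799] [0.44349997 0.12526534 0.39548238]
```

```bash
sed -i 's/^F=8.5/F=7.5/; s/+\.003$/+.001/; s/\.003$/.001/' ctl.py
python3 - <<'E'
s=open('ctl.py').read()
s=s.replace("n=np.hypot(vx,rel)+.003","n=np.hypot(vx,rel)+.001")
s=s.replace("s.q+=.6*r; s.v+=.7*r; s.d=np.clip(s.d+.25*r,-.03,.03)","s.q+=s.L[0]*r; s.v+=s.L[1]*r; s.d=np.clip(s.d+s.L[2]*r,-.03,.03)")
s=s.replace("class Ctl:","class Ctl:\n    L=(.6,.9,.4)")
s=s.replace("    def plan(","""    def hold(s,b0,T):
        s.q,s.v=simulate(s.q,s.v,s.d,b0,b0,T,0.)
    def plan(""")
open('ctl.py','w').write(s)
open('sim.py','w').write('''
from ctl import *
import ctl,itertools
def trial(rng,N,T,kp,kd,L,TR,log=None):
    k=dict(F=ctl.F*rng.uniform(.93,1.07),M=1.5+4.5*rng.uniform(.75,1.3),D=rng.uniform(.1,.4))
    q,v=.054,0.; bias=rng.uniform(-.002,.002); c=Ctl(q); c.L=L; b=np.array([-.08,q+yc(-.08)+rng.uniform(-.001,.001)])
    q,v=simulate(q,v,0,b,b,1.5,.0,**k); E=[];t=0;Q=[]; i=0
    while t<N*(T+.05)+4:
        c.correct(q+bias+rng.normal(0,.0005))
        if i>=N and abs(b[1]-c.q-yc(.08))<.004:
            c.hold(b,.3); q,v=simulate(q,v,0,b,b,.3,0,**k); t+=.3; c.e=b[1]-c.q-yc(.08)
        else:
            x1=min(.08,-.08+(i+1)*.16/N); kk=(kp,kd) if i<N else (.3,1.5)
            b1=c.plan(b,x1,*ref(t+T+.05,.054,TR),T,.05,emax=.012 if i<N-2 else .006,kp=kk[0],kd=kk[1])
            q,v=simulate(q,v,0,b,b1,T,.05,**k); b=b1; t+=T+.05
        i+=1; E.append(b[1]-q-yc(b[0])); Q.append((q,v))
    Q=np.array(Q); return [np.abs(E).max(),np.abs(Q[N:,0]).max(),np.abs(Q[N+1:,1]).max(),abs(Q[-1,0]),abs(Q[-1,1]),np.abs(E[N:]).max()]
if __name__=="__main__":
    for (N,T),(kp,kd),L,TR in itertools.product([(24,.3),(32,.2)],[(1,2),(2,3),(1,3)],[(.6,.9,.4),(.5,.5,.15),(.7,1.2,.8)],[6.5]):
        rng=np.random.default_rng(0); w=np.array([trial(rng,N,T,kp,kd,L,TR) for _ in range(40)])
        print(N,kp,kd,L,np.percentile(w,[50,95],axis=0).round(4).tolist())
''')
E
grep -n "001" ctl.py; time python3 sim.py
```

```text
6:    rel=vy-v; n=np.hypot(vx,rel)+.001
7:    return (-F*(y-q-yc(x))/.526-2*v-.015*np.tanh(v/.001)+D*rel/n)/M
28:        n=np.hypot(vx,rel)+.001
24 1 2 (0.6, 0.9, 0.4) [[0.0124, 0.0079, 0.0072, 0.0052, 0.0001, 0.0041], [0.0146, 0.0273, 0.023, 0.023, 0.0004, 0.0065]]
24 1 2 (0.5, 0.5, 0.15) [[0.0117, 0.0097, 0.001, 0.0084, 0.0001, 0.0025], [0.0151, 0.0333, 0.0183, 0.0282, 0.0013, 0.0078]]
24 1 2 (0.7, 1.2, 0.8) [[0.0124, 0.0117, 0.0105, 0.0088, 0.0001, 0.0043], [0.0146, 0.0346, 0.0249, 0.0258, 0.0089, 0.007]]
24 2 3 (0.6, 0.9, 0.4) [[0.0136, 0.0115, 0.0097, 0.0095, 0.0001, 0.0047], [0.0164, 0.0492, 0.0278, 0.0416, 0.0066, 0.0094]]
24 2 3 (0.5, 0.5, 0.15) [[0.0136, 0.014, 0.0128, 0.0092, 0.0001, 0.0047], [0.0172, 0.1076, 0.0385, 0.1076, 0.0197, 0.0132]]
24 2 3 (0.7, 1.2, 0.8) [[0.0138, 0.0119, 0.0093, 0.009, 0.0001, 0.0049], [0.0155, 0.0614, 0.032, 0.0614, 0.0061, 0.0096]]
24 1 3 (0.6, 0.9, 0.4) [[0.0128, 0.009, 0.0065, 0.0072, 0.0001, 0.0036], [0.0162, 0.0344, 0.0167, 0.0198, 0.0011, 0.0057]]
24 1 3 (0.5, 0.5, 0.15) [[0.013, 0.0102, 0.0003, 0.0102, 0.0001, 0.0025], [0.0166, 0.1022, 0.
[... 608 characters left out ...]
0.0239, 0.0194, 0.0143, 0.0012, 0.0063]]
32 2 3 (0.5, 0.5, 0.15) [[0.0127, 0.0085, 0.0067, 0.0072, 0.0001, 0.0041], [0.0161, 0.0237, 0.0189, 0.0164, 0.001, 0.0076]]
32 2 3 (0.7, 1.2, 0.8) [[0.0133, 0.0059, 0.007, 0.0034, 0.0001, 0.0048], [0.0151, 0.0316, 0.0208, 0.0248, 0.0024, 0.0074]]
32 1 3 (0.6, 0.9, 0.4) [[0.0124, 0.0076, 0.0002, 0.006, 0.0001, 0.0031], [0.0157, 0.0233, 0.0073, 0.0233, 0.0005, 0.006]]
32 1 3 (0.5, 0.5, 0.15) [[0.0118, 0.0152, 0.0002, 0.0117, 0.0001, 0.0024], [0.0169, 0.0276, 0.0105, 0.027, 0.0004, 0.0059]]
32 1 3 (0.7, 1.2, 0.8) [[0.0129, 0.0058, 0.0002, 0.0055, 0.0001, 0.0021], [0.0158, 0.0225, 0.0074, 0.0207, 0.0003, 0.0062]]
real	0m29.691s
user	0m29.949s
sys	0m0.028s
```

```bash
cat >> h.py <<'E'
OFF=np.array([-.0012,-.0002]); GRIP=.086
def tcp(b,sink): return np.r_[toW(b)-OFF,.188-1.2*b[0]**2-sink+GRIP]
E
sed -i 's/\.12\*x\*x\/\.1/1.2*x*x/g' h.py
python3 - <<'E'
from bench import manip
from h import *
manip.move_l(tcp([-.08,.0542+yc(-.08)],-.010),R(np.radians(97.6)),.1)
t=manip.current_time(); P=manip.current_ee_pos(); 
manip.move_l(P+[.0044,0,0],None,.022); t1=manip.current_time(); v=manip.current_joint_vel(); manip.move_l(P,None,.022); t2=manip.current_time()
print(t1-t,t2-t1,np.abs(v).max(),P,manip.current_force().round(2))
k=manip.get_calibration("wrist"); p,d=manip.grab_frame("wrist"); cv2.imwrite("pics/w3.png",p[:,:,::-1]); np.save("pics/w3.npy",d); np.savez("pics/w3k.npz",**k)
print(measure(p,d,k,0,.0535))
for i in range(3):
    manip.dwell(.1); k=manip.get_calibration("wrist"); p,d=manip.grab_frame("wrist"); print(measure(p,d,k,0,.0535))
print(manip.current_time(),manip.current_ee_pos(), manip.current_force().round(2))
E
python3 - <<'E'
from sim import *
for N,kp,kd,L in [(36,1,2,(.6,.9,.4)),(36,1,3,(.7,1.2,.8)),(36,1,2,(.7,1.2,.8))]:
    rng=np.random.default_rng(1); w=np.array([trial(rng,N,.2,kp,kd,L,7.) for _ in range(60)]); print(kp,kd,L,np.percentile(w,[50,95,100],axis=0).round(4).tolist())
E
```

```text
0.35829999999999984 0.34999999999999964 0.006960759586211141 [0.44593901 0.1229578  0.27686369] [-0.03  0.58 -3.86]
(np.float64(0.05466532962095165), 38, np.float64(0.05429169986472482), 781)
(np.float64(0.054648794449890806), 38, np.float64(0.05429129177471203), 782)
(np.float64(0.05466175354965437), 38, np.float64(0.05428266409769942), 786)
(np.float64(0.05465993676257376), 38, np.float64(0.05429558048716494), 785)
10.625 [0.44595034 0.12294154 0.27684897] [-0.19 -0.92 -3.03]
1 2 (0.6, 0.9, 0.4) [[0.0121, 0.0052, 0.0003, 0.0042, 0.0001, 0.0032], [0.0142, 0.0153, 0.0136, 0.015, 0.0004, 0.0056], [0.015, 0.0361, 0.0228, 0.0296, 0.0008, 0.0059]]
1 3 (0.7, 1.2, 0.8) [[0.013, 0.0058, 0.0003, 0.0043, 0.0001, 0.0032], [0.0155, 0.0203, 0.0118, 0.0203, 0.0003, 0.006], [0.0164, 0.0273, 0.0153, 0.0271, 0.0005, 0.0073]]
1 2 (0.7, 1.2, 0.8) [[0.0121, 0.0051, 0.0012, 0.0043, 0.0001, 0.0033], [0.0142, 0.0178, 0.0186, 0.0158, 0.0019, 0.0064], [0.0153, 0.0383, 0.02, 0.0379, 0.0106, 0.0079]]
```

View pics/w3.png

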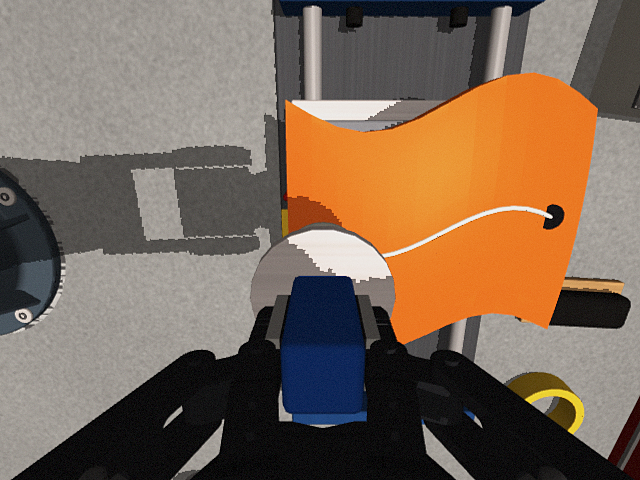

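Run:
```python
from bench import manip
from h import *
P=manip.current_ee_pos()
for D,s in [(.0044,.044),(.0044,.2),(.009,.03)]:
    t=manip.current_time(); manip.move_l(P+[D,0,0],None,s); t1=manip.current_time(); a=manip.current_ee_pos()[0]-P[0]; v=manip.current_joint_vel()
    manip.move_l(P,None,s); print(D,s,t1-t,manip.current_time()-t1,a,np.abs(v).max())
print(manip.current_time())
```

```text
0.0044 0.044 0.25 0.25 0.004653124296898736 0.009068551220513765
0.0044 0.2 0.25 0.25 0.004674465678510653 0.007837293739819336
0.009 0.03 0.4499999999999993 0.45000000000000107 0.009113003717894419 0.007337797290052276
12.525
```

Run:
```python
from bench import manip
from h import *
P=manip.current_ee_pos(); A=manip.current_tcp_rot()
for D in [.001,.004,.012]:
    q=manip.inverse_kinematics(P+[D,0,0],A); t=manip.current_time(); manip.move_j(q); t1=manip.current_time(); a=manip.current_ee_pos()[0]-P[0]; v=manip.current_joint_vel()
    manip.move_ptp(P,A); print(D,t1-t,manip.current_time()-t1,a,np.abs(v).max())
print(manip.current_time())
```

```text
0.001 0.25 0.25 0.0011133520526681595 0.0030879896565308563
0.004 0.25 0.25 0.0042449047047155575 0.007111603472948396
0.012 0.25 0.25 0.01216232354879948 0.017984137904785653
14.025
```

```bash
python3 - <<'E'
s=open('ctl.py').read()
s=s.replace("for i in range(int(round((T+Th)/h))):","for i in range(int(round((T+Th+Tp)/h))):").replace("T,Th,**k):","T,Th,Tp=.15,**k):").replace("if i*h>=Th else 0","if Th<=i*h<Th+T else 0").replace("s.q+s.v*(T+Th);","s.q+s.v*(T+Th+.15);").replace("b0,b0,T,0.)","b0,b0,T,0.,0.)")
s=s.replace("vx=(x1-b0[0])/T; vy=s.v+(yc(x1)-yc(b0[0]))/T","Tc=T+Th+.15; vx=(x1-b0[0])/Tc; vy=s.v+(yc(x1)-yc(b0[0]))/Tc")
open('ctl.py','w').write(s)
s=open('sim.py').read(); a=s.index("if __name__")
s=s[:a].replace("(T+.05)","(T+.2)").replace("t+T+.05","t+T+.2").replace("t+=T+.05","t+=T+.2").replace("b,b,.3,0,","b,b,.3,0,0,").replace("b,b,1.5,.0,","b,b,1.5,.0,0,").replace("normal(0,.0005)","normal(0,.0002)")+'''if __name__=="__main__":
    for f,(N,T),(kp,kd),L in itertools.product([7.,8.5],[(18,.3),(22,.2),(15,.4)],[(.7,1.6),(1,2)],[(.7,.9,.4),(.9,1.3,.8)]):
        ctl.F=f; simulate.__defaults__; rng=np.random.default_rng(0); w=np.array([trial(rng,N,T,kp,kd,L,7.) for _ in range(40)])
        print(f,N,kp,kd,L,np.percentile(w,[50,95],axis=0).round(4).tolist())
'''
open('sim.py','w').write(s)
s=open('ctl.py').read().replace("F=F,M=M,D=D):","F=None,M=M,D=D):\n    F=F or globals()['F']"); open('ctl.py','w').write(s)
E
python3 sim.py
```

```text
7.0 18 0.7 1.6 (0.7, 0.9, 0.4) [[0.0125, 0.0122, 0.0002, 0.0122, 0.0002, 0.0033], [0.016, 0.0346, 0.0064, 0.0311, 0.0004, 0.0061]]
7.0 18 0.7 1.6 (0.9, 1.3, 0.8) [[0.0134, 0.009, 0.0003, 0.009, 0.0001, 0.0024], [0.0155, 0.0346, 0.0073, 0.0288, 0.0028, 0.006]]
7.0 18 1 2 (0.7, 0.9, 0.4) [[0.0128, 0.0131, 0.0003, 0.0105, 0.0002, 0.003], [0.016, 0.0321, 0.0072, 0.0297, 0.001, 0.0069]]
7.0 18 1 2 (0.9, 1.3, 0.8) [[0.0132, 0.0079, 0.0003, 0.0069, 0.0001, 0.0021], [0.015, 0.0305, 0.0067, 0.0269, 0.0012, 0.0058]]
7.0 22 0.7 1.6 (0.7, 0.9, 0.4) [[0.012, 0.0263, 0.0011, 0.0215, 0.0003, 0.005], [0.0147, 0.0416, 0.0047, 0.0337, 0.0031, 0.0072]]
7.0 22 0.7 1.6 (0.9, 1.3, 0.8) [[0.012, 0.0279, 0.0013, 0.0231, 0.0002, 0.0045], [0.0141, 0.0389, 0.0042, 0.0286, 0.0029, 0.0066]]
7.0 22 1 2 (0.7, 0.9, 0.4) [[0.0117, 0.0194, 0.001, 0.0188, 0.0002, 0.0046], [0.0149, 0.0393, 0.0036, 0.0296, 0.0027, 0.0059]]
7.0 22 1 2 (0.9, 1.3, 0.8) [[0.0122, 0.018, 0.0003, 0.0174, 0.0001, 0.0032], [0.0146, 0.0357, 0.0043, 0.0268, 0.0026, 0.0068]]
7.0 15 0.7 1.6 (0.7, 0.9, 0.4) [[0.0124, 0.0107, 0.0006, 0.0079, 0.0001, 
[... 1294 characters left out ...]
0.0029], [0.0142, 0.0395, 0.0055, 0.0291, 0.0028, 0.0062]]
8.5 22 1 2 (0.9, 1.3, 0.8) [[0.0117, 0.0124, 0.0012, 0.0117, 0.0002, 0.0041], [0.0139, 0.0356, 0.0055, 0.0246, 0.0015, 0.0061]]
8.5 15 0.7 1.6 (0.7, 0.9, 0.4) [[0.0125, 0.013, 0.0012, 0.0095, 0.0002, 0.0035], [0.0153, 0.03, 0.0117, 0.0285, 0.0034, 0.0064]]
8.5 15 0.7 1.6 (0.9, 1.3, 0.8) [[0.0114, 0.0101, 0.0003, 0.0079, 0.0001, 0.0031], [0.0139, 0.019, 0.0069, 0.0188, 0.0002, 0.0064]]
8.5 15 1 2 (0.7, 0.9, 0.4) [[0.0119, 0.0108, 0.0037, 0.0056, 0.0001, 0.0034], [0.0158, 0.0301, 0.01, 0.0301, 0.0015, 0.0064]]
8.5 15 1 2 (0.9, 1.3, 0.8) [[0.0121, 0.0071, 0.0002, 0.0054, 0.0001, 0.0019], [0.0135, 0.0217, 0.0114, 0.0217, 0.0002, 0.0067]]
```

```bash
cat >> h.py <<'E'
def see(manip,sink,q0):
    k=manip.get_calibration("wrist"); p,d=manip.grab_frame("wrist"); e,ne,l,nl=measure(p,d,k,sink,q0)
    q=np.nanmean([e-.0004,l]) if ne>5 else l
    return q,(e,ne,l,nl)
def ball(manip): # ball xy in the station frame
    P=manip.current_ee_pos(); D=P[:2]+OFF-ORG; return np.array([D@ex,D@ey])
E
python3 - <<'E'
from bench import manip
from h import *
b=np.array([-.08,.0543+yc(-.08)])
f0=np.mean([manip.current_force()[2] for _ in range(5)]);print("f0",f0)
manip.move_l(tcp(b,.003),None,.03); print(manip.current_time(),[manip.current_force().round(2).tolist() for _ in range(2)])
manip.move_l(tcp(b,.0367),None,.05); t=manip.current_time(); print(t,manip.current_force().round(2))
for i in range(3):
    q,m=see(manip,.0367,.054); bb=ball(manip)
    print(round(q,5),np.round(m,4),"e",round(bb[1]-q-yc(bb[0]),4),bb.round(4),manip.current_force().round(2)); manip.dwell(.25)
print(manip.current_time()-t)
E
```

```text
f0 -3.104587033006184
14.6333 [[-0.52, 0.13, 0.55], [-0.52, 0.13, 0.55]]
15.4583 [-1.29  0.99  6.09]
0.05633 [5.67e-02 3.80e+01 5.63e-02 8.17e+02] e -0.0019 [-0.0798  0.0438] [-2.24  0.34  5.29]
0.05619 [5.66e-02 3.80e+01 5.62e-02 8.56e+02] e -0.0018 [-0.0798  0.0437] [-0.99 -0.22  5.53]
0.05621 [5.66e-02 3.80e+01 5.62e-02 8.48e+02] e -0.0018 [-0.0798  0.0437] [-1.6 -0.4  5. ]
0.9000000000000004
```

```bash
cat > run.py <<'E'
from bench import manip
from h import *
import ctl; from ctl import Ctl,ref
ctl.F=8.5; SINK=.0367; N,T=18,.3
manip.dwell(.25)
c=Ctl(.0562); c.L=(.9,1.3,.8); t0=manip.current_time(); i=0; still=None; b=ball(manip); c.e=-.0018
while True:
    q,m=see(manip,SINK,c.q)
    if np.isfinite(q): c.correct(q)
    b=ball(manip); t=manip.current_time()-.05-t0; e=b[1]-c.q-yc(b[0]); c.e=e
    print(f"{i} t{t:.2f} x{b[0]*1e3:.1f} q{q*1e3:.1f} v{c.v*1e3:.1f} d{c.d*1e3:.1f} e{e*1e3:.1f} F{manip.current_force()[2]+3.1:.1f} n{m[1]},{m[3]}")
    if i>=N:
        if abs(c.v)<.002 and abs(c.q)<.025: still=t if still is None else still
        else: still=None
        if (still is not None and t-still>4) or t>26: break
        if abs(e)<.004 and (abs(c.q)<.018 or abs(c.v)>.003):
            c.hold(b,.3); manip.dwell(.25); i+=1; continue
    x1=min(.08,-.08+(i+1)*.16/N); kp,kd=(1,2) if i<N else (.3,1.5)
    b1=c.plan(b,x1,*ref(t+T+.2,.0562,7.),T,.05,emax=.012 if i<N-2 else .006,kp=kp,kd=kd)
    P=tcp(b1,SINK); s=np.linalg.norm(P-manip.current_ee_pos())/T
    manip.move_l(P,None,max(s,.002)); i+=1
print("T",manip.current_time())
E
python3 run.py
```

```text
0 t0.00 x-79.8 q56.2 v0.0 d0.0 e-1.8 F8.7 n38,854
1 t0.51 x-70.7 q57.8 v2.2 d1.3 e-1.3 F8.3 n38,772
2 t1.02 x-61.9 q57.5 v-1.6 d0.5 e5.7 F7.2 n38,716
3 t1.54 x-52.9 q57.7 v-1.0 d1.8 e6.7 F8.9 n38,631
4 t2.06 x-44.0 q59.2 v0.6 d3.7 e9.8 F9.0 n38,570
5 t2.57 x-35.1 q57.1 v-4.2 d3.2 e12.6 F9.3 n38,491
6 t3.09 x-26.2 q48.9 v-14.5 d-0.4 e15.9 F8.6 n38,473
7 t3.60 x-17.2 q39.5 v-21.8 d0.1 e11.0 F8.6 n38,455
8 t4.11 x-8.3 q27.2 v-22.5 d0.1 e7.0 F8.4 n38,436
9 t4.62 x0.7 q20.8 v-12.0 d3.7 e-0.8 F8.2 n38,500
10 t5.12 x9.5 q19.2 v0.9 d4.6 e3.9 F8.5 n38,416
11 t5.63 x18.5 q18.3 v-2.6 d3.6 e10.9 F8.1 n38,316
12 t6.16 x27.4 q15.0 v-6.2 d2.4 e13.1 F8.2 n38,558
13 t6.67 x36.3 q12.6 v-7.3 d5.0 e3.9 F8.4 n38,638
14 t7.19 x45.4 q6.7 v-5.6 d2.4 e6.6 F8.6 n38,682
15 t7.71 x54.2 q2.4 v-5.8 d1.8 e1.2 F8.0 n38,493
16 t8.22 x63.2 q2.6 v2.8 d3.8 e-5.8 F8.8 n38,649
17 t8.74 x72.0 q5.8 v4.6 d4.4 e-0.1 F8.0 n38,701
18 t9.27 x81.1 q4.6 v-2.9 d2.7 e4.6 F9.3 n38,776
19 t9.73 x81.0 q4.2 v-0.4 d4.0 e2.8 F8.6 n38,814
20 t10.03 x81.0 q5.9 v2.2 d5.4 e1.3 F8.9 n38,824
21 t10.33 x81.0 q5.5 v-0.4 d5.1 e1.4 F8.8 n38,814
22 t10.63 x81.0 q5.5 v-0.1 d5.1 e1.5 F8.5 n38,807
23 t10.93 x81.0 q5.5 v0.0 d5.1 e1.5 F8.9 n38,811
24 t11.23 x81.0 q5.5 v0.0 d5.1 e1.5 F9.8 n38,806
25 t11.53 x81.0 q5.5 v0.0 d5.1 e1.5 F8.9 n38,812
26 t11.83 x81.0 q5.5 v-0.0 d5.1 e1.5 F8.1 n38,814
27 t12.13 x81.0 q5.5 v0.1 d5.1 e1.4 F7.9 n38,810
28 t12.43 x81.0 q5.5 v0.0 d5.1 e1.5 F8.5 n38,811
29 t12.73 x81.0 q5.5 v-0.0 d5.0 e1.5 F8.6 n38,809
30 t13.03 x81.0 q5.5 v0.0 d5.0 e1.5 F8.9 n38,811
31 t13.33 x81.0 q5.4 v-0.0 d5.0 e1.5 F7.1 n38,815
32 t13.63 x81.0 q5.5 v0.1 d5.0 e1.5 F9.0 n38,812
33 t13.93 x81.0 q5.4 v-0.0 d5.0 e1.5 F7.6 n38,810
34 t14.23 x81.0 q5.5 v0.1 d5.0 e1.5 F8.2 n38,810
35 t14.53 x81.0 q5.5 v0.0 d5.0 e1.4 F8.7 n38,813
T 31.1917
```

Run:
```python
from bench import manip
from h import *
P=manip.current_ee_pos(); manip.move_l(P+[0,0,.13],None,.12); print(manip.current_time(),manip.current_ee_pos()[2]-P[2])
for i in range(5):
    manip.dwell(.7); print(manip.current_time(),see(manip,0,.0055)[0],manip.current_force().round(1),manip.current_grip_width())
p,d=manip.grab_frame("side"); cv2.imwrite("pics/end.png",p[:,:,::-1])
```

```text
32.4333 0.12898353037325533
33.1333 0.004572093808277028 [ 0.2 -0.4 -3. ] 0.31567136706144167
33.8833 0.004583669518967425 [-0.3  0.5 -2.7] 0.3129500163436314
34.6333 0.004548245034151103 [ 0.5  0.6 -3.1] 0.3187909410327118
35.3833 0.00456568281021154 [ 0.3 -0.2 -2.9] 0.3108869520744351
36.1333 0.004566657295881701 [-0.2  0.3 -2.5] 0.3182333285493883
```

View pics/end.png

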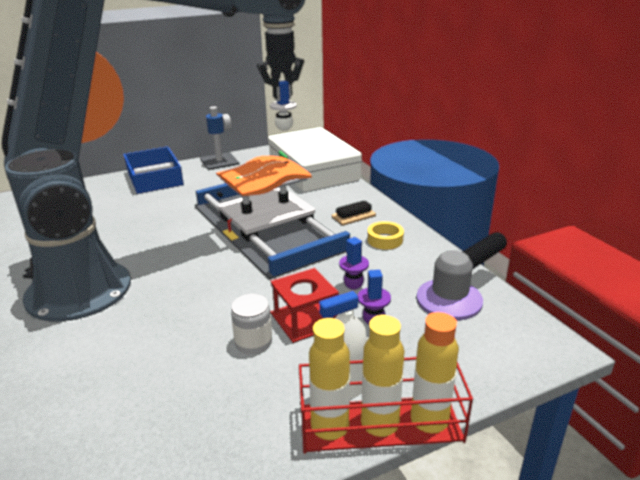

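The picture shows the roller held upright in the air around (284,110). The red pointer stands over the yellow patch at about (231,230), and nothing else on the bench has moved.

```bash
python3 -c "
from bench import manip
print(manip.sign_off())"
```

```text
the job is handed in; nothing more can be done
None
```

The job is done and handed in at about 36 s: the ball went from the green to the black dot at about 17 mm/s on average, made of short back-to-back moves with brief stops in contact, under a push reading 7–10 N and leaning at most 16 mm off the crest; it stayed over 4 s on the black dot with the carriage still, and the carriage now rests about 5 mm from mid travel with the roller held upright in the air.

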